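# Open the battery locker and hold its gate wide

## Robot

A 7-joint arm with a two-finger parallel gripper is mounted at the origin on a cart in front of the work surface, level with it; the furniture and walls round the work are solid. World frame = base frame: x ahead of the robot, y to its left, z up, the work surface at z = 0. Lengths are in m, angles in rad, forces in N, time in s.
With the tool pointing down it reaches from about 0.4 to 0.85 m from the base axis. Payload 4.5 kg.
Tool frame: the origin (TCP) lies on the centre line of the jaws, within the pads' length; the fingertips stand 8 mm ahead of it and the grasp point (between the pads) lies 11 mm behind it; z points along the fingers, x is the direction in which the jaws open and shut, and the axes are right-handed (so a half turn about z gives the same grasp; the last joint's range is limited). The gripper opens to 88 mm and grips with 3 to 60 N. Pads are 18 mm wide; open, the fingers measure 123 mm over their backs; the gripper's body (75 mm by 187 mm) begins 45 mm behind the grasp point.
Start: joints at [1.172, 0.689, -0.195, 1.565, 0.157, 0.902, -0.215], TCP at [0.262, -0.567, 0.247] pointing down, gripper open.
Joint ranges: [-3.01, 3.01], [-0.46, 2.08], [-1.47, 1.51], [0.13, 2.56], [-1, 4.14], [0.04, 2.09], [-2.66, 2.66]. Speed limits (rad/s): [2.57, 2.57, 3.14, 3.14, 3.14, 3.14, 3.14].

## Interface

Orientations are given as a unit quaternion [x, y, z, w].
In Python, from plant import r gives the robot as it stands.
- The arm moves only by the shell command python3 -m pendant 'ROWS' [FORCE]. ROWS is JSON, a list of rows, each a list of 3 entries, a list of its own where there are three numbers: the turn, a rotation vector about the tool's x, y, z in rad, then the shift along the tool's x, y, z in m, then the opening, from 0 (shut) to 1 (fully open). In form: [[[wx, wy, wz], [tx, ty, tz], claw], ...]. A call has 1 to 10 rows; each row is the pose to reach, as a shift and turn from the pose commanded when the call began, along the tool's axes at that moment; what a row does not reach only later rows make up. A row lasts 1/10 s, in which the tool goes at most 50 mm and 8.59 degrees, less where a joint would pass 70% of its speed; a pose out of reach is approached as far as the arm can. A call with a gripper value outside its range is refused whole. The fingers move at their own pace and stop on an object; FORCE is the grip in N (left out, the last holds). Time passes only in rows, so rows that repeat a pose let the fingers close. It gives the time, the measured TCP pose, the force and the opening at its end, in the units of the state.
- r.get_state(): the state, without advancing time (a new reading comes with each control period).
- r.snapshot(name): name is "side" or "top"; returns a dict with "image" (420x560x3 uint8, red, green, blue), "mtx" (3x3 intrinsics, pixels), "dist" ([k1, k2, p1, p2, k3] as OpenCV has them; the pictures are not rectified), "R" (3x3) and "t" (3): a world point X has camera coordinates R X + t. Camera axes: x right, y down, z forward; pixel columns grow to the right and rows downward; lengths in m; the calibration is good to about 2 mm. A picture is of the moment at which its call begins. There is no depth.
- r.finish_job(): hands the job in, once; it reports no verdict.
The state is a dict: "clock": time; "q": joint angles; "qd": joint speeds; "joint_torque": joint torques, N m; "tool_pos": TCP position; "eef_rot": TCP orientation; "contact_force": force on the tool from outside, world axes, zero at the start; "moment": the same for the moment, N m; "opening": opening from 0.0 (shut) to 1.0 (fully open).
Only numpy, scipy, OpenCV 4.12 (cv2) and the standard library are available. Lean on these libraries where they do the work, as an engineer would, in place of code of your own. Each camera call takes 0.05 s, during which the arm holds its last target. There are 200 camera calls.

## Task

Open the small grey battery locker so that a workmate can take the pack out: squeeze the orange safety catch fully closed, then squeeze the blue main catch fully closed, and leave both closed. Then take the barred gate by its yellow post, swing it out past its half-open click-stop to about a right angle, and finish while still holding it wide open there with the gripper (it swings back when let go). Leave the battery pack and the other things on the bench where they are.

Things in the scene. Friction and masses are not known exactly. Their poses are not given: they have to be found in the camera images.
- locker: grey steel battery locker fixed to the bench, 260 wide (y) x 160 deep (x) x 100 high. x points front to back, z up; origin on the bench; front face at x = -95, back +65, sides y = -130 and +130. Its +y part (y > -30) is a roofed bay shut in front by the barred gate; its -y part is a solid lock housing whose top (z = 100) carries both catches, free of anything taller than their lugs
- orange_squeeze (a point): on the orange safety catch: midway between its two upright lugs (10 thick, 22 wide, 35 tall, on the housing top) as they stand when squeezed closed, half-way up them; axes as the locker's. Grip along locker x. Fixed steel lug: outer face 16 behind (+x). Sliding orange tab: outer face 28 in front (-x) when open, 16 when closed. About 9 N moves the tab; it stays where it is left
- orange_tab (a point): centre of the sliding orange tab, half-way up (117.5 above the bench); it moves along the locker's +x. A low orange rod (top 8 above the housing top) runs forward from it and stops the blue tab until the orange one is squeezed. At the start the tab may be up to 2 mm in
- blue_squeeze (a point): on the blue main catch: midway between its two upright lugs (sizes as the orange catch's) as they stand when squeezed closed, half-way up them; axes as the locker's. Grip along locker y. Fixed steel lug: outer face 16 to the -y side. Sliding blue tab: outer face 28 to the +y side when open, 16 when closed. About 9 N moves it once the orange catch is squeezed; it stays where it is left
- blue_tab (a point): centre of the sliding blue tab, half-way up (117.5 above the bench); it moves along the locker's -y. A low steel bolt (top 10 above the housing top) runs from its foot to the front and holds the gate's free end shut. The blue catch lies 85 in front of the orange one
- gate_hinge (a point): point on the gate's vertical hinge axis, at the front +y corner of the locker, 128 above the bench
- gate_post (a point): on the axis of the upright round yellow post on the gate's top rail, 128 above the bench; post 16 in diameter, free from z = 100 to 150, 105 from the hinge axis. The gate is 155 long, 8 thick, rail top at z = 95; a small keeper at its free end rises to z = 112. The point turns with the gate: y points along the gate to the hinge, x across it (inward when shut)
- orange_catch (a joint): travel of the orange tab in m: 0 open, 0.012 fully squeezed
- blue_catch (a joint): travel of the blue tab in m: 0 open, 0.012 fully squeezed; it cannot move until the orange catch has been squeezed
- gate (a joint): gate angle in rad: 0 shut, grows as it swings out to the front (clockwise seen from above), 1.57 a right angle, stop at 1.75. A spring closes it (about 3 N at the post when wide), and a sprung ball detent must be overcome between about 0.4 and 1.0 (up to about 6 N at the post)
- battery_centre (a point): centre of the black battery pack, 67 x 116 x 52, standing loose in the bay behind the gate
- jar_1: clear jar with a grey lid, 56 across, 90 high, origin under its middle; bystander
- aerosol_1: spray can, 67 across, 189 high, origin under its middle; bystander
- tape_measure: yellow tape measure, 43 x 79 x 66, origin under its middle; bystander
- screwdriver_red: red screwdriver, 30 x 214 x 33, lying; origin under its middle; bystander
- cutters_blue: blue-handled pliers, 52 x 169 x 14, lying; origin under its middle; bystander

How it is judged:
By the outcome, as a careful person would: the job done as asked, in the order asked, and still so for the second after the job is handed in, while the arm keeps its last pose, push and grip.
It also fails if it takes over 64 s, if anything falls off the work surface, if the arm or the gripper's body presses on something with over 40 N, if the wrist force passes 120 N, or if a joint passes its speed limit or range.

## Working session

There is one attempt and no reset: what is moved stays moved. The work goes in short steps, Python scripts to look and compute and a shell command to move; the robot and the scene stay as the last step left them, time stands still between calls to the robot, and variables do not carry over. Pictures are saved under pics/ and viewed, about 8 in all and at most 12, crops included, and the job is handed in when it is done.

```bash
mkdir -p pics; ls; python3 - <<'E'
from plant import r
import cv2
for n in("side","top"):
    s=r.snapshot(n); cv2.imwrite(f"pics/{n}0.png",s["image"][:,:,::-1]); print(n,s["mtx"],s["dist"],s["R"],s["t"], -s["R"].T@s["t"] if hasattr(s["R"],"T") else "")
print(r.get_state())
E
```

```text
pics
side [[518.52123816   0.         283.14451443]
 [  0.         518.52123816 205.80328294]
 [  0.           0.           1.        ]] [0.04806275 0.         0.         0.         0.        ] [[-0.88061759 -0.47355613 -0.01603924]
 [-0.16845835  0.34454236 -0.92353254]
 [ 0.4428707  -0.81057705 -0.38318454]] [0.52846638 0.18351811 1.40877333] [-0.12761248  1.32894806  0.7177813 ]
top [[445.30921158   0.         275.96464603]
 [  0.         445.30921158 209.22668818]
 [  0.           0.           1.        ]] [-0.05878006  0.          0.          0.          0.        ] [[ 0.01076338 -0.99977334 -0.01836897]
 [-0.9985346  -0.00977209 -0.05322751]
 [ 0.05303594  0.01891496 -0.99841345]] [0.00850644 0.60873474 1.28925271] [ 0.53937441 -0.00993304  1.31976493]
{'clock': 0.1, 'q': array([ 1.17179667,  0.68990228, -0.19452504,  1.56620045,  0.15730034,
        0.90249922, -0.21510114]), 'qd': array([-0.00080358, -0.00301059, -0.00078093, -0.00274809, -0.00080172,
        0.00104997,  0.00102241]), 'joint_torque': array([-3.05907815e-03, -5.28504002e+01, -1.27127666e+00, -1.53839582e+01,
       -5.25293592e-02,  2.00318274e-03,  4.97040719e-05]), 'tool_pos': array([ 0.26187356, -0.56690205,  0.24599954]), 'eef_rot': array([ 8.42460834e-01, -5.38756984e-01, -7.10599017e-04, -3.87155422e-04]), 'contact_force': array([ 0.24598831, -0.7672676 , -0.12628604]), 'moment': array([ 0.01875575, -0.00128118, -0.00773541]), 'opening': 0.9990277300121955}
```

View pics/side0.png

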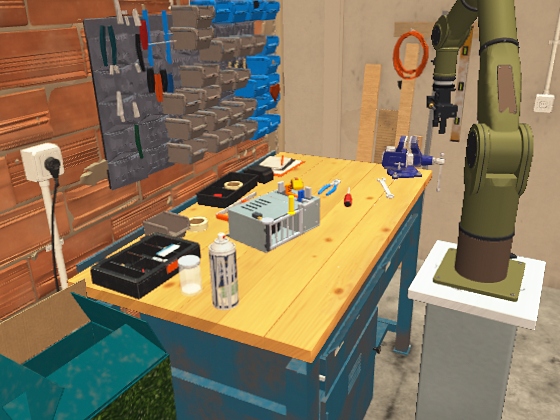

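View pics/top0.png

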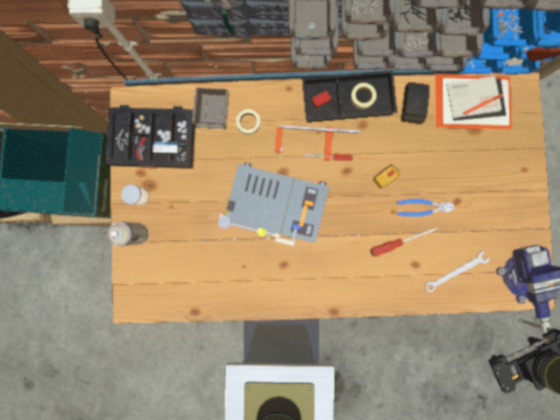

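The side view shows the locker around (275,215), with its orange and blue tabs near (297,187) and the yellow post near (291,204). The top view shows it around (277,203), slightly turned, with the post near (261,232). I'll zoom in on both.

```bash
cat > h.py <<'E'
import cv2, numpy as np
from plant import r
def ray(s,p):
    n=cv2.undistortPoints(np.array([[p]],float),np.array(s["mtx"]),np.array(s["dist"]))[0,0]
    R=np.array(s["R"]);d=R.T@np.r_[n,1];return -R.T@np.array(s["t"]),d/np.linalg.norm(d)
def onz(s,p,z):
    c,d=ray(s,p);return c+d*(z-c[2])/d[2]
def proj(s,X):
    R=np.array(s["R"]);return cv2.projectPoints(np.array(X,float).reshape(-1,3),cv2.Rodrigues(R)[0],np.array(s["t"]),np.array(s["mtx"]),np.array(s["dist"]))[0][:,0]
def tri(s1,p1,s2,p2):
    c,d=ray(s1,p1);e,f=ray(s2,p2)
    k=np.linalg.lstsq(np.c_[d,-f],e-c,rcond=None)[0];a=c+k[0]*d;b=e+k[1]*f
    return (a+b)/2,np.linalg.norm(a-b)
def crop(s,x,y,w,h,f): return cv2.resize(s["image"][y:y+h,x:x+w,::-1],None,fx=f,fy=f,interpolation=cv2.INTER_CUBIC)
def blobs(s,lo,hi,box,mn=4):
    x,y,w,h=box;m=cv2.inRange(cv2.cvtColor(s["image"][y:y+h,x:x+w],cv2.COLOR_RGB2HSV),lo,hi)
    n,_,st,c=cv2.connectedComponentsWithStats(m)
    return [(c[i]+[x,y],st[i,:2]+[x,y],st[i,2:]) for i in range(1,n) if st[i,4]>=mn]
E
python3 - <<'E'
from h import *
a=r.snapshot("side");b=r.snapshot("top")
cv2.imwrite("pics/z1.png",crop(a,220,165,110,90,7));cv2.imwrite("pics/z2.png",crop(b,215,155,120,95,6))
for n,s,bx in(("side",a,(220,165,110,90)),("top",b,(215,155,120,95))):
    for c,lo,hi in(("orange",(8,150,120),(19,255,255)),("yellow",(24,150,120),(34,255,255)),("blue",(100,150,80),(125,255,255))):
        print(n,c,*[(np.round(q[0],1).tolist(),q[1].tolist(),q[2].tolist()) for q in blobs(s,lo,hi,bx)])
E
```

```text
side orange ([228.9, 168.4], [220, 165], [26, 12, 163]) ([281.9, 173.8], [254, 165], [46, 23, 121]) ([313.0, 166.5], [312, 166], [3, 2, 4]) ([309.0, 169.5], [308, 169], [3, 2, 4]) ([305.0, 172.5], [304, 172], [3, 2, 4]) ([295.7, 177.9], [294, 177], [4, 3, 9]) ([289.2, 189.2], [284, 180], [14, 17, 93]) ([233.1, 184.2], [228, 183], [11, 3, 24]) ([294.5, 188.8], [293, 188], [4, 2, 4]) ([326.7, 189.1], [324, 187], [6, 5, 7]) ([248.2, 192.7], [245, 192], [8, 3, 11]) ([315.5, 191.8], [314, 191], [4, 3, 4]) ([241.6, 196.8], [240, 196], [4, 3, 5]) ([323.7, 196.6], [322, 196], [4, 2, 7]) ([243.5, 200.7], [241, 199], [7, 4, 15]) ([221.5, 208.0], [220, 208], [4, 1, 4]) ([320.0, 213.5], [320, 207], [1, 14, 14]) ([325.5, 213.5], [322, 210], [8, 8, 8]) ([223.4, 217.1], [220, 214], [8, 8, 51]) ([225.8, 235.8], [225, 235], [3, 2, 4]) ([327.0, 239.3], [324, 237], [6, 5, 23]) ([251.5, 247.5], [250, 247], [4, 2, 4]) ([236.0, 252.0], [236, 250], [1, 5, 5]) ([257.5, 250.0], [255, 249], [6, 3, 6]) ([267.5, 252.2], [265, 251], [6, 3, 6])
side yellow ([297.7, 182.8], [294, 178], [9, 9, 61]) ([291.1, 204.8], [288, 195], [7, 20, 82])
side blue ([323.7, 188.2], [318, 184], [12, 10, 35]) ([300.4, 194.8], [298, 190], [6, 11, 51]) ([327.9, 192.9], [326, 191], [4, 4, 9])
top orange ([327.3, 157.4], [325, 155], [6, 6, 29]) ([306.9, 204.5], [304, 201], [9, 11, 37]) ([301.5, 222.0], [300, 219], [3, 6, 11])
top yellow ([261.8, 232.8], [260, 231], [4, 4, 13])
top blue
```

View pics/z1.png

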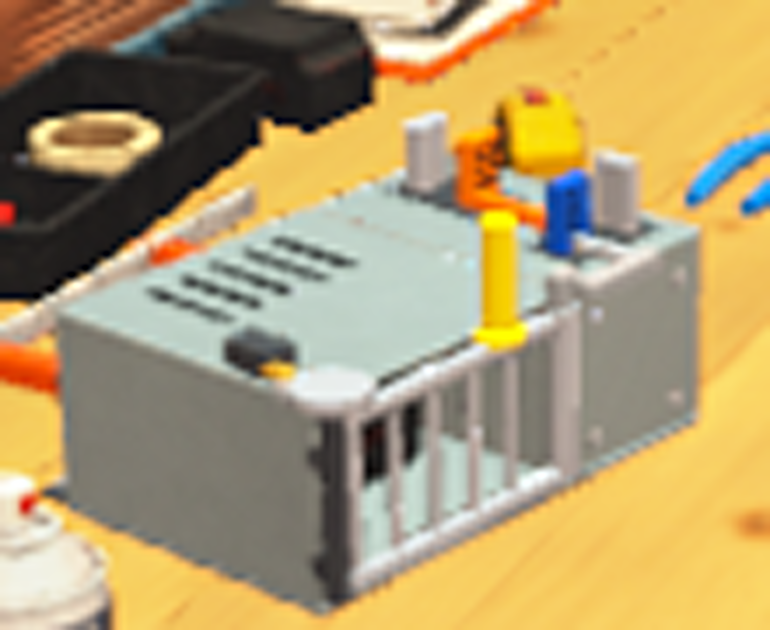

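View pics/z2.png

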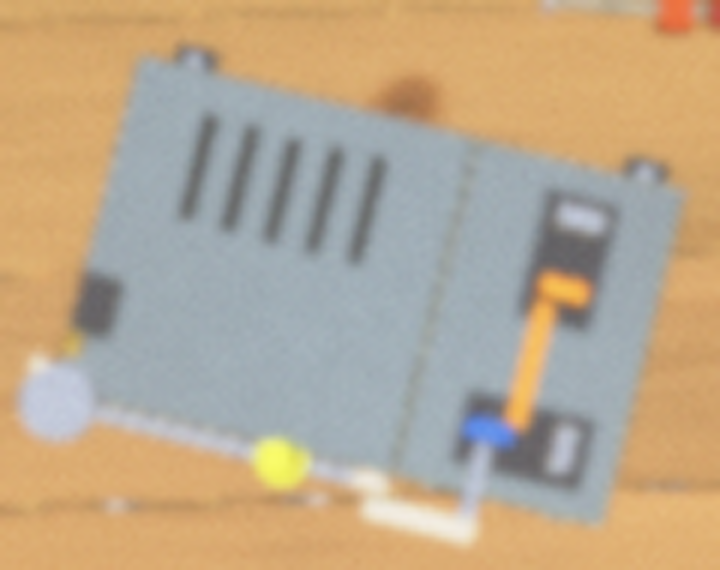

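The zooms show each tab and its lug clearly. In the top zoom the orange tab is at (563,290) with its lug at (580,218), and the blue tab is at (488,432) with its lug at (565,450). The post top is at (278,463) and the hinge cap at (57,400). Next I'll turn these into positions.

```bash
python3 - <<'E'
from h import *
a=r.snapshot("side");b=r.snapshot("top")
T=lambda u,v:((u+.5)/6-.5+215,(v+.5)/6-.5+155)
S=lambda u,v:((u+.5)/7-.5+220,(v+.5)/7-.5+165)
np.set_printoptions(precision=4,suppress=True)
P={}
for n,t,s,z in(("olug",(580,218),(427,122),.135),("otab",(563,290),(478,140),.135),("btab",(488,432),(568,180),.135),("blug",(565,450),(617,160),.135),("post",(278,463),(499,218),.150),
  ("BL",(142,57),None,.1),("BR",(684,190),None,.1),("FR",(603,522),None,.1),("FRs",None,(697,232),.1),("BLs",None,(62,318),.1)):
    if t: P[n]=onz(b,T(*t),z); print(n,"top",P[n])
    if s: print(n,"side",onz(a,S(*s),z))
    if s and t: print("   tri",*tri(a,S(*s),b,T(*t)))
# locker pose from top corners: origin + rot
loc=np.array([[.065,.13],[.065,-.13],[-.095,-.13]]);W=np.array([P[k][:2] for k in("BL","BR","FR")])
# add post at (-0.095-?), fit
def fit(l,w):
    lc,wc=l.mean(0),w.mean(0);H=(l-lc).T@(w-wc);th=np.arctan2(H[0,1]-H[1,0],H[0,0]+H[1,1])
    R=np.array([[np.cos(th),-np.sin(th)],[np.sin(th),np.cos(th)]]);t=wc-R@lc;return th,R,t,w-(l@R.T+t)
th,R,t,e=fit(loc,W);print("th",th,"o",t,"res",e)
for n in("olug","otab","btab","blug","post"):print(n,"locker",R.T@(P[n][:2]-t))
E
```

```text
olug top [ 0.6521 -0.0811  0.135 ]
olug side [ 0.6506 -0.0806  0.135 ]
   tri [ 0.6517 -0.0814  0.1346] 0.001103033902150399
otab top [ 0.62   -0.0738  0.135 ]
otab side [ 0.6175 -0.0693  0.135 ]
   tri [ 0.6201 -0.0739  0.1331] 0.0001518464300097089
btab top [ 0.5566 -0.041   0.135 ]
btab side [ 0.5566 -0.0408  0.135 ]
   tri [ 0.5567 -0.041   0.1349] 8.226474848895072e-05
blug top [ 0.549  -0.0752  0.135 ]
blug side [ 0.5479 -0.0735  0.135 ]
   tri [ 0.5489 -0.0753  0.1343] 0.0002744811197129452
post top [0.5419 0.0511 0.15  ]
post side [0.5452 0.0483 0.15  ]
   tri [0.5426 0.0514 0.1515] 0.0016241772678262257
BL top [0.7282 0.1188 0.1   ]
BR top [ 0.6688 -0.1307  0.1   ]
FR top [ 0.5167 -0.0946  0.1   ]
FRs side [ 0.5144 -0.0887  0.1   ]
BLs side [0.7211 0.1253 0.1   ]
th -0.23122245341204042 o [0.6365 0.0093] res [[-0.0014 -0.0022]
 [-0.0012  0.0013]
 [ 0.0025  0.0008]]
olug locker [ 0.036  -0.0845]
otab locker [ 0.003  -0.0847]
btab locker [-0.0662 -0.0673]
blug locker [-0.0658 -0.1023]
post locker [-0.1016  0.019 ]
```

```bash
cat >> h.py <<'E'
from scipy.spatial.transform import Rotation as Ro
TH=-0.231;O=np.array([.6365,.0093])
def l2w(x,y):
    c,s=np.cos(TH),np.sin(TH);return O+np.array([c*x-s*y,s*x+c*y])
def go(p,yaw):
    """turn & shift in tool axes from measured pose to TCP p with tool z down, tool x at world yaw"""
    st=r.get_state();R0=Ro.from_quat(st["eef_rot"])
    x=np.array([np.cos(yaw),np.sin(yaw),0]);z=np.array([0,0,-1.]);T=Ro.from_matrix(np.c_[x,np.cross(z,x),z])
    print("turn",np.round((R0.inv()*T).as_rotvec(),4),"shift",np.round(R0.inv().apply(np.array(p)-st["tool_pos"]),4))
E
python3 - <<'E'
from h import *
b=r.snapshot("top")
T=lambda u,v:((u+.5)/6-.5+215,(v+.5)/6-.5+155)
print("hinge cap",onz(b,T(57,400),.1))
for n,p in(("orange",(.024,-.0845)),("blue",(-.0655,-.0915))): print(n,l2w(*p))
go([*l2w(.024,-.0845),.22],TH)
E
```

```text
hinge cap [0.56969133 0.15539307 0.1       ]
orange [ 0.64051614 -0.07845033]
blue [ 0.55179079 -0.06477328]
turn [-1.00e-04  4.00e-04 -9.07e-01] shift [-0.285  -0.5486  0.0266]
```

```bash
python3 -m pendant '[[[0,0,0],[-0.02,-0.04,0],0.9],[[0,0,-0.1],[-0.04,-0.08,0],0.9],[[0,0,-0.2],[-0.06,-0.12,0],0.9],[[0,0,-0.3],[-0.08,-0.16,0],0.9],[[0,0,-0.4],[-0.1,-0.2,0],0.9],[[0,0,-0.5],[-0.12,-0.24,0],0.9],[[0,0,-0.6],[-0.14,-0.28,0],0.9],[[0,0,-0.7],[-0.16,-0.32,0],0.9],[[0,0,-0.8],[-0.18,-0.36,0],0.9],[[0,0,-0.907],[-0.2,-0.4,0],0.9]]' 40; python3 - <<'E'
from h import *
go([*l2w(.024,-.0845),.20],TH)
E
```

```text
clock: 1.35
tool_pos: [0.5424, -0.2167, 0.2469]
eef_rot: [0.994, -0.113, 0.0, 0.0]
contact_force: [0.0, -1.0, -0.1]
opening: 0.899
turn [ 0.0004 -0.0004  0.0041] shift [ 0.0645 -0.1568  0.0469]
```

```bash
python3 -m pendant '[[[0,0,0],[0.016,-0.04,0],0.9],[[0,0,0],[0.032,-0.08,0.01],0.9],[[0,0,0],[0.048,-0.12,0.03],0.9],[[0,0,0],[0.0645,-0.157,0.047],0.9],[[0,0,0],[0.0645,-0.157,0.047],0.9],[[0,0,0],[0.0645,-0.157,0.047],0.9],[[0,0,0],[0.0645,-0.157,0.047],0.9]]'; python3 - <<'E'
from h import *
go([*l2w(.024,-.0845),.121],TH)
a=r.snapshot("side");b=r.snapshot("top")
A=crop(a,240,140,90,90,4);B=crop(b,270,160,90,90,4)
cv2.imwrite("pics/p3.png",np.hstack([A,B]))
E
```

```text
clock: 2.05
tool_pos: [0.6397, -0.0818, 0.1999]
eef_rot: [0.993, -0.116, -0.0, 0.001]
contact_force: [-0.3, -1.0, 0.1]
opening: 0.901
turn [ 0.0017 -0.0001 -0.0018] shift [ 0.     -0.0036  0.0789]
```

View pics/p3.png

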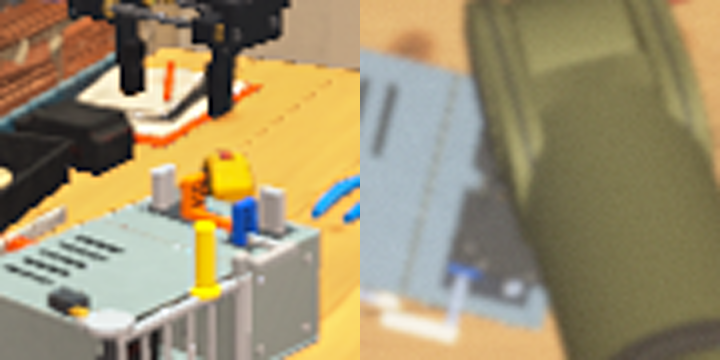

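The side view shows the open jaws directly above the orange catch, aligned along it. The arm blocks the top view. I'll descend.

```bash
python3 -m pendant '[[[0,0,0],[0,-0.002,0.025],0.9],[[0,0,0],[0,-0.002,0.05],0.9],[[0,0,0],[0,-0.002,0.07],0.9],[[0,0,0],[0,-0.002,0.078],0.9],[[0,0,0],[0,-0.002,0.078],0.9],[[0,0,0],[0,-0.002,0.078],0.9]]';python3 - <<'E'
from h import *
print(r.get_state()["tool_pos"]);go([*l2w(.024,-.0845),.121],TH)
E
```

```text
clock: 2.75
tool_pos: [0.6412, -0.0786, 0.1228]
eef_rot: [0.993, -0.116, 0.001, 0.0]
contact_force: [0.4, -0.2, 0.1]
opening: 0.898
[ 0.64120062 -0.07860028  0.12282715]
turn [-0.0002 -0.0018 -0.0008] shift [-0.0007  0.      0.0018]
```

```bash
python3 -m pendant '[[[0,0,0],[0,0,0],0.6],[[0,0,0],[0,0,0],0.5],[[0,0,0],[0,0,0],0.45],[[0,0,0],[0,0,0],0.45],[[0,0,0],[0,0,0],0.45]]' 20; python3 -m pendant '[[[0,0,0],[0,0,0],0.3],[[0,0,0],[0,0,0],0.3],[[0,0,0],[0,0,0],0.3],[[0,0,0],[0,0,0],0.3],[[0,0,0],[0,0,0],0.3]]' 30;
```

```text
clock: 3.25
tool_pos: [0.6377, -0.0773, 0.1216]
eef_rot: [0.993, -0.115, -0.003, 0.0]
contact_force: [4.5, -2.2, 1.6]
opening: 0.467
clock: 3.75
tool_pos: [0.6426, -0.0786, 0.1217]
eef_rot: [0.993, -0.116, 0.002, -0.0]
contact_force: [5.0, -1.1, -4.6]
opening: 0.358
```

```bash
python3 -m pendant '[[[0,0,0],[0,0,0],0.25],[[0,0,0],[0,0,0],0.25],[[0,0,0],[0,0,0],0.25]]' 45; python3 -m pendant '[[[0,0,0],[0,0,0],0.6],[[0,0,0],[0,0,0],0.9],[[0,0,0],[0,0,0],0.9],[[0,0,0],[0,0,0],0.9],[[0,0,0],[0,0,-0.04],0.9],[[0,0,0],[0,0,-0.07],0.9],[[0,0,0],[0,0,-0.08],0.9],[[0,0,0],[0,0,-0.08],0.9]]';python3 - <<'E'
from h import *
go([*l2w(-.0655,-.0915),.20],TH-np.pi/2)
E
```

```text
clock: 4.05
tool_pos: [0.6427, -0.0786, 0.1218]
eef_rot: [0.993, -0.116, 0.002, -0.0]
contact_force: [5.1, 0.1, -3.8]
opening: 0.349
clock: 4.85
tool_pos: [0.6414, -0.078, 0.2032]
eef_rot: [0.993, -0.115, 0.002, -0.0]
contact_force: [0.3, -0.2, -0.9]
opening: 0.897
turn [-0.0029 -0.0021  1.5707] shift [-0.0903  0.0077  0.0029]
```

```bash
python3 -m pendant '[[[0,0,0.14],[-0.01,0,0],0.9],[[0,0,0.28],[-0.02,0.002,0],0.9],[[0,0,0.42],[-0.03,0.003,0],0.9],[[0,0,0.56],[-0.04,0.004,0],0.9],[[0,0,0.7],[-0.05,0.005,0],0.9],[[0,0,0.84],[-0.06,0.006,0],0.9],[[0,0,0.98],[-0.07,0.007,0],0.9],[[0,0,1.12],[-0.08,0.0077,0],0.9],[[0,0,1.26],[-0.09,0.0077,0],0.9],[[0,0,1.4],[-0.0905,0.0077,0],0.9]]'; python3 -m pendant '[[[0,0,0.1],[0,0,0],0.9],[[0,0,0.17],[0,0,0],0.9],[[0,0,0.17],[0,0,0],0.9],[[0,0,0.17],[0,0,0],0.9]]'; python3 - <<'E'
from h import *
go([*l2w(-.0655,-.0915),.122],TH-np.pi/2)
a=r.snapshot("side");b=r.snapshot("top")
A=crop(a,240,140,90,90,4);B=crop(b,260,160,90,90,4)
cv2.imwrite("pics/p4.png",np.hstack([A,B]))
E
```

```text
clock: 5.85
tool_pos: [0.548, -0.0648, 0.2]
eef_rot: [-0.683, 0.73, 0.002, -0.002]
contact_force: [0.3, 0.3, 0.1]
opening: 0.901
clock: 6.25
tool_pos: [0.5499, -0.0649, 0.2006]
eef_rot: [-0.622, 0.783, 0.001, -0.001]
contact_force: [-0.6, 0.6, -0.2]
opening: 0.901
turn [ 0.0021 -0.001   0.0026] shift [-0.0006 -0.0019  0.0786]
```

View pics/p4.png

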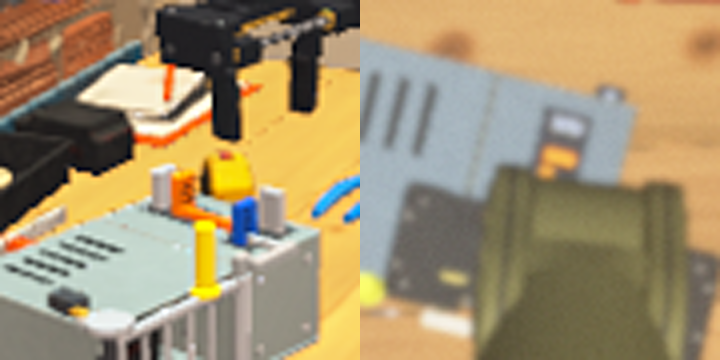

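The orange tab now sits closer to its lug in both views, and the jaws are aligned over the blue catch. I'll descend and squeeze.

```bash
python3 -m pendant '[[[0,0,0],[-0.0005,-0.001,0.025],0.9],[[0,0,0],[-0.0005,-0.001,0.05],0.9],[[0,0,0],[-0.0005,-0.001,0.07],0.9],[[0,0,0],[-0.0005,-0.001,0.078],0.9],[[0,0,0],[-0.0005,-0.001,0.078],0.9],[[0,0,0],[-0.0005,-0.001,0.078],0.9]]';python3 -m pendant '[[[0,0,0],[0,0,0],0.6],[[0,0,0],[0,0,0],0.5],[[0,0,0],[0,0,0],0.45],[[0,0,0],[0,0,0],0.45],[[0,0,0],[0,0,0],0.45]]' 20; python3 -m pendant '[[[0,0,0],[0,0,0],0.3],[[0,0,0],[0,0,0],0.3],[[0,0,0],[0,0,0],0.3],[[0,0,0],[0,0,0],0.3],[[0,0,0],[0,0,0],0.3]]' 30;python3 -m pendant '[[[0,0,0],[0,0,0],0.25],[[0,0,0],[0,0,0],0.25],[[0,0,0],[0,0,0],0.25]]' 45
```

```text
clock: 6.95
tool_pos: [0.5523, -0.0647, 0.1243]
eef_rot: [-0.621, 0.784, -0.0, 0.0]
contact_force: [-0.3, 0.0, -0.4]
opening: 0.899
clock: 7.45
tool_pos: [0.5536, -0.0604, 0.1246]
eef_rot: [-0.623, 0.782, 0.001, 0.003]
contact_force: [1.1, 3.0, 1.4]
opening: 0.473
clock: 7.95
tool_pos: [0.5531, -0.0624, 0.1246]
eef_rot: [-0.622, 0.783, 0.0, 0.002]
contact_force: [1.3, 6.7, 4.2]
opening: 0.416
clock: 8.25
tool_pos: [0.553, -0.0625, 0.1245]
eef_rot: [-0.622, 0.783, 0.0, 0.002]
contact_force: [0.5, 4.0, 3.6]
opening: 0.42
```

The blue catch stopped at about 37 mm instead of 32, so I'll look.

```bash
python3 - <<'E'
from h import *
print(r.get_state())
a=r.snapshot("side")
cv2.imwrite("pics/p5.png",crop(a,260,150,80,65,9))
E
```

```text
{'clock': 8.25, 'q': array([-3.79959340e-04,  7.78910372e-01,  5.34864725e-02,  1.88747344e+00,
       -8.78194691e-02,  4.74842402e-01, -1.68389480e+00]), 'qd': array([ 1.52372518e-03, -3.72936430e-04, -9.46785883e-04, -4.51377624e-04,
        2.51407151e-04,  7.30781069e-06, -1.56362447e-03]), 'joint_torque': array([  3.09257247, -47.93564916,   5.48636332,  -7.91922122,
         1.07326806,   0.10186787,  -0.05390575]), 'tool_pos': array([ 0.55304925, -0.0625391 ,  0.12454753]), 'eef_rot': array([-6.21749684e-01,  7.83213865e-01,  1.04333765e-04,  1.83333312e-03]), 'contact_force': array([0.54352855, 4.01890698, 3.6082078 ]), 'moment': array([ 1.90786085, -0.37952688,  0.05196157]), 'opening': 0.42024804137393773}
```

View pics/p5.png

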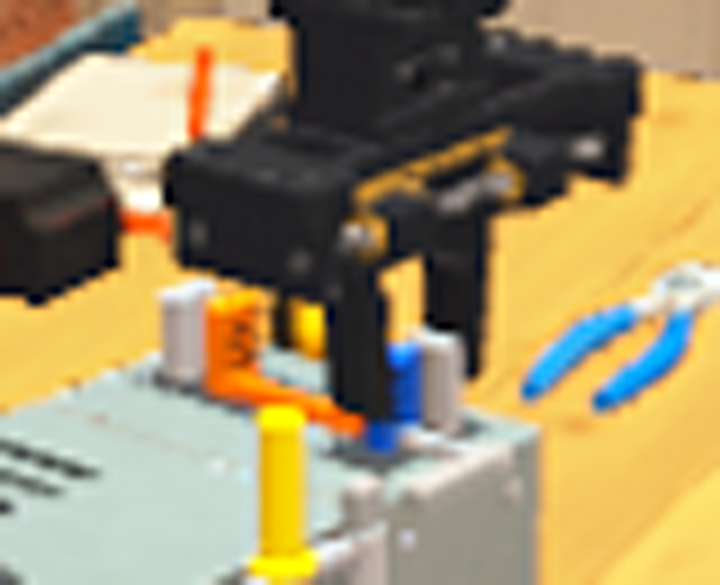

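```bash
python3 -m pendant '[[[0,0,0],[0,0,0],0.7],[[0,0,0],[0,0,0],0.9],[[0,0,0],[0,0,0],0.9],[[0,0,0],[0,0,0],0.9],[[0,0,0],[0,0,-0.04],0.9],[[0,0,0],[0,0,-0.08],0.9],[[0,0,0],[0.05,0,-0.08],0.9],[[0,0,0],[0.1,0,-0.08],0.9],[[0,0,0],[0.15,0,-0.08],0.9],[[0,0,0],[0.15,0,-0.08],0.9]]';python3 - <<'E'
from h import *
a=r.snapshot("side");b=r.snapshot("top")
A=crop(a,273,168,50,50,8);B=crop(b,280,180,50,62.5.__int__(),8)
cv2.imwrite("pics/p6.png",np.hstack([A,B[:400]]))
E
```

```text
clock: 9.3
tool_pos: [0.5138, -0.221, 0.2041]
eef_rot: [-0.616, 0.788, -0.002, -0.003]
contact_force: [-0.8, -0.3, -0.7]
opening: 0.902
```

View pics/p6.png

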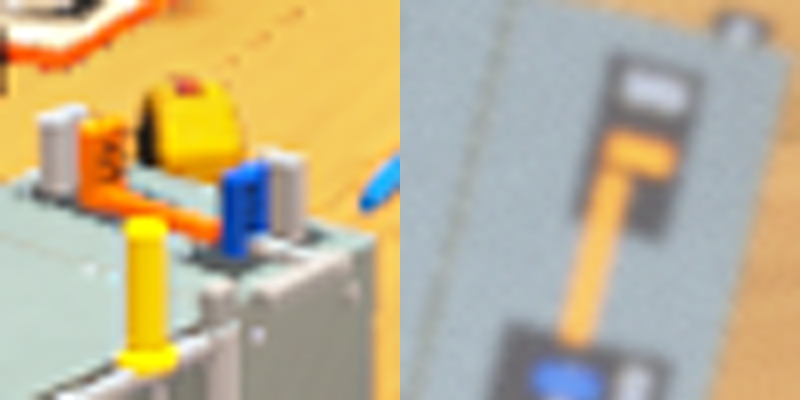

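Both views show the orange tab about 22 mm centre-to-centre from its lug, which means closed. The blue tab looks closed or nearly so, so I'll measure it numerically.

```bash
python3 - <<'E'
from h import *
b=r.snapshot("top");a=r.snapshot("side")
c=l2w(-.0655,-.0915)
for n,s in(("now",b["image"]),("old",cv2.imread("pics/top0.png")[:,:,::-1])):
    for nm,lo,hi,bx in(("blue",(95,90,90),(130,255,255),(285,215,35,25)),("orange",(5,90,120),(24,255,255),(285,180,40,45)),("white",(0,0,165),(180,45,255),(298,180,30,55))):
        x,y,w,h=bx;m=cv2.inRange(cv2.cvtColor(np.ascontiguousarray(s[y:y+h,x:x+w]),cv2.COLOR_RGB2HSV),lo,hi)
        k,_,st,ce=cv2.connectedComponentsWithStats(m)
        for i in range(1,k):
            if st[i,4]>5:
                W=onz(b,ce[i]+[x,y],.135)[:2]-O;L=[np.cos(TH)*W[0]+np.sin(TH)*W[1],-np.sin(TH)*W[0]+np.cos(TH)*W[1]]
                print(n,nm,np.round(ce[i]+[x,y],1),st[i,2:],"locker",np.round(L,4))
E
python3 - <<'E'
from h import *
im=r.snapshot("top")["image"]
hsv=cv2.cvtColor(im,cv2.COLOR_RGB2HSV)
for v in (225,227,229):print(v,[tuple(im[v,u].tolist()) for u in range(292,316)])
E
```

```text
now blue [300.3 227.4] [ 9  6 37] locker [-0.0654 -0.079 ]
now orange [316.  180.6] [18  3 33] locker [ 0.0659 -0.0902]
now orange [306.  206.4] [ 15  27 142] locker [-0.0077 -0.0806]
now orange [323.  218.5] [ 4 16 40] locker [-0.0282 -0.1321]
now white [312.3 203.5] [ 30  55 792] locker [ 0.004  -0.0951]
now white [311.6 190.9] [ 8  5 32] locker [ 0.0362 -0.0852]
now white [308.5 229.4] [ 6  8 29] locker [-0.0655 -0.1014]
now white [299.1 232.2] [ 4  5 14] locker [-0.0787 -0.0789]
old blue [295.6 226.4] [ 9  6 33] locker [-0.0658 -0.0664]
old orange [316.  180.6] [18  3 33] locker [ 0.0659 -0.0902]
old orange [305.1 210.1] [ 15  25 133] locker [-0.0178 -0.0806]
old orange [323.  218.5] [ 4 16 40] locker [-0.0282 -0.1321]
old white [312.2 203.8] [ 30  55 746] locker [ 0.0032 -0.0949]
old white [311.5 190.9] [ 8  5 28] locker [ 0.0362 -0.085 ]
old white [308.6 229.6] [ 4  8 25] locker [-0.0659 -0.1017]
225 [(126, 130, 135), (117, 116, 120), (109, 107, 110), (105, 104, 112), (103, 107, 131), (102, 114, 161), (101, 121, 181), (105, 124, 183), (113, 128, 178), (122, 134, 172), (119, 125
[... 353 characters left out ...]
(106, 154, 240), (107, 155, 239), (109, 153, 238), (107, 149, 234), (104, 142, 224), (99, 125, 192), (108, 117, 152), (127, 126, 134), (158, 158, 162), (188, 189, 197), (193, 195, 207), (181, 185, 196), (154, 157, 163), (131, 133, 139), (139, 146, 150), (156, 168, 175), (169, 183, 189)]
229 [(114, 112, 116), (112, 108, 114), (108, 104, 109), (109, 107, 115), (104, 110, 129), (110, 123, 162), (125, 143, 193), (137, 158, 218), (135, 161, 225), (124, 155, 228), (109, 147, 229), (103, 143, 222), (105, 132, 194), (109, 117, 148), (133, 133, 141), (168, 169, 179), (187, 191, 207), (190, 195, 210), (172, 177, 188), (142, 145, 152), (131, 135, 139), (149, 158, 164), (165, 176, 183), (171, 184, 192)]
```

By centroids blue has moved 12.6 mm (closed), but its jaw reading of 37 mm disagrees. I'll squeeze again a little lower to settle it.

```bash
python3 -m pendant '[[[0,0,0],[-0.05,0,0],0.8],[[0,0,0],[-0.1,0,0],0.8],[[0,0,0],[-0.15,0,0],0.8],[[0,0,0],[-0.15,0,0],0.8],[[0,0,0],[-0.15,0,0],0.8],[[0,0,0],[-0.15,0,0],0.8]]';python3 - <<'E'
from h import *
go([*l2w(-.0655,-.0902),.1205],TH-np.pi/2)
E
```

```text
clock: 10.15
tool_pos: [0.5515, -0.0648, 0.2037]
eef_rot: [-0.621, 0.784, -0.0, -0.0]
contact_force: [0.3, -1.1, 0.1]
opening: 0.798
turn [ 0.0002 -0.001   0.0012] shift [-0.0015 -0.0003  0.0832]
```

```bash
python3 -m pendant '[[[0,0,0],[-0.0015,0,0.025],0.8],[[0,0,0],[-0.0015,0,0.05],0.8],[[0,0,0],[-0.0015,0,0.075],0.8],[[0,0,0],[-0.0015,0,0.083],0.8],[[0,0,0],[-0.0015,0,0.083],0.8],[[0,0,0],[-0.0015,0,0.083],0.8]]';python3 -m pendant '[[[0,0,0],[0,0,0],0.5],[[0,0,0],[0,0,0],0.4],[[0,0,0],[0,0,0],0.3],[[0,0,0],[0,0,0],0.3],[[0,0,0],[0,0,0],0.25],[[0,0,0],[0,0,0],0.25]]' 40; python3 -m pendant '[[[0,0,0],[0,0,0],0.2],[[0,0,0],[0,0,0],0.2]]' 50
```

```text
clock: 10.75
tool_pos: [0.5526, -0.064, 0.1215]
eef_rot: [-0.621, 0.784, -0.001, 0.0]
contact_force: [0.1, 0.8, 0.7]
opening: 0.799
clock: 11.35
tool_pos: [0.5526, -0.0623, 0.1211]
eef_rot: [-0.621, 0.784, 0.0, 0.001]
contact_force: [-0.7, 2.5, 4.1]
opening: 0.423
clock: 11.55
tool_pos: [0.5525, -0.0624, 0.1211]
eef_rot: [-0.621, 0.784, 0.0, 0.001]
contact_force: [-1.2, 2.2, 5.9]
opening: 0.417
```

```bash
python3 - <<'E'
from h import *
a=r.snapshot("side")
for y in(-.0673,-.0743,-.0793): print(y,proj(a,[*l2w(-.0655,y),.1175]))
for x in(.003,.010,.014): print(x,proj(a,[*l2w(x,-.0846),.1175]))
old=cv2.imread("pics/side0.png")[:,:,::-1]
p6=cv2.imread("pics/p6.png")[:,:400,::-1]; p6=cv2.resize(p6,(50,50),interpolation=cv2.INTER_AREA)
for n,im,off in(("old",old[168:218,273:323],0),("new",p6,0)):
    h=cv2.cvtColor(np.ascontiguousarray(im),cv2.COLOR_RGB2HSV)
    for c,lo,hi in(("blue",(105,150,60),(125,255,255)),("orange",(5,150,120),(18,255,255))):
        m=cv2.inRange(h,lo,hi);k,_,st,ce=cv2.connectedComponentsWithStats(m)
        print(n,c,[(np.round(ce[i]+[273,168],2).tolist(),st[i].tolist()) for i in range(1,k) if st[i,4]>15])
E
```

```text
-0.0673 [[300.58899645 195.36739618]]
-0.0743 [[301.99702647 194.74426611]]
-0.0793 [[302.99776918 194.30138149]]
0.003 [[287.86968657 189.05206034]]
0.01 [[286.26114718 188.57669776]]
0.014 [[285.34563913 188.30613467]]
old blue [([300.43, 194.8], [25, 22, 6, 11, 51])]
old orange [([284.93, 172.26], [0, 0, 26, 12, 72]), ([289.13, 189.76], [11, 13, 14, 17, 85])]
new blue [([302.87, 193.7], [28, 21, 5, 11, 47])]
new orange [([284.21, 172.62], [0, 0, 25, 12, 77]), ([288.23, 190.07], [10, 13, 17, 17, 95])]
```

```bash
python3 -m pendant '[[[0,0,0],[0,0,0],0.6],[[0,0,0],[0,0,0],0.8],[[0,0,0],[0,0,0],0.8],[[0,0,0],[0,0,-0.04],0.8],[[0,0,0],[0,0,-0.08],0.8],[[0,0,0],[0.05,0,-0.08],0.8],[[0,0,0],[0.1,0,-0.08],0.8],[[0,0,0],[0.15,0,-0.08],0.8],[[0,0,0],[0.15,0,-0.08],0.8]]';python3 - <<'E'
from h import *
b=r.snapshot("top");a=r.snapshot("side")
cv2.imwrite("pics/top1.png",b["image"][:,:,::-1]);cv2.imwrite("pics/side1.png",a["image"][:,:,::-1])
def stack(n,box,f):
    x,y,w,h=box
    return np.hstack([cv2.resize(cv2.imread(f"pics/{n}{i}.png")[y:y+h,x:x+w],None,fx=f,fy=f,interpolation=cv2.INTER_NEAREST) for i in(0,1)])
A=stack("side",(279,170,40,30),10);B=stack("top",(286,212,40,28),10)
cv2.imwrite("pics/p7.png",np.vstack([A,B]))
E
```

```text
clock: 12.5
tool_pos: [0.514, -0.2196, 0.2009]
eef_rot: [-0.616, 0.788, -0.002, -0.003]
contact_force: [-1.2, 0.1, 0.4]
opening: 0.803
```

View pics/p7.png

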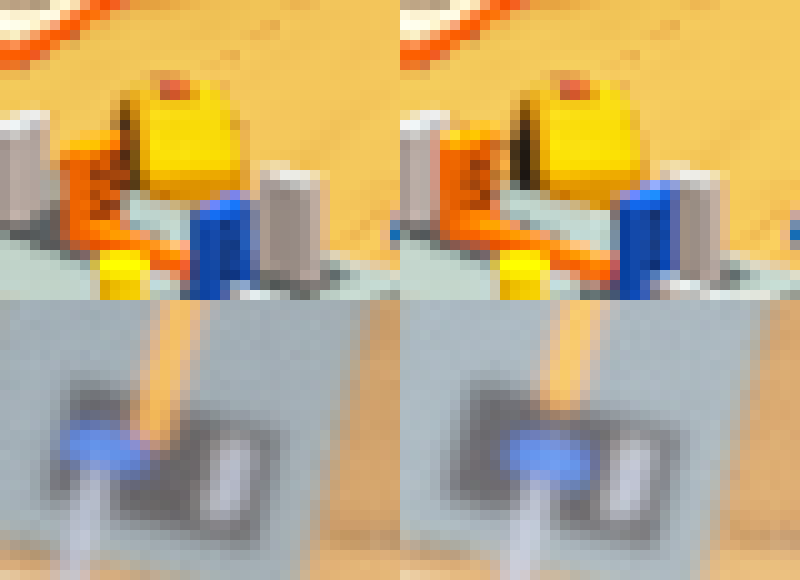

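The p7 before/after pictures settle it. The blue tab is wider along y than I had assumed. Its outer spread went from about 49 to 37 mm, which matches both the 12 mm shift and the jaw reading, so blue is closed. The rod end has drawn back about 4 px (10.7 mm), so orange is closed too. Now for the gate post.

```bash
python3 - <<'E'
from h import *
go([.5422,.0511,.205],TH)
E
python3 -m pendant '[[[0,0,-0.14],[-0.03,0,0],0.9],[[0,0,-0.28],[-0.06,0,0],0.9],[[0,0,-0.42],[-0.09,0,0],0.9],[[0,0,-0.56],[-0.12,0,0],0.9],[[0,0,-0.7],[-0.15,0,0],0.9],[[0,0,-0.84],[-0.18,0,0],0.9],[[0,0,-0.98],[-0.21,0,0],0.9],[[0,0,-1.12],[-0.24,0,0],0.9],[[0,0,-1.26],[-0.25,0,0],0.9],[[0,0,-1.4],[-0.26,0,0],0.9]]'; python3 - <<'E'
from h import *
go([.5422,.0511,.205],TH)
E
```

```text
turn [ 1.2000e-03 -3.0000e-04 -1.5744e+00] shift [-0.2611  0.0364 -0.0047]
clock: 13.6
tool_pos: [0.5769, 0.0477, 0.2005]
eef_rot: [0.981, -0.194, -0.0, -0.0]
contact_force: [0.7, -0.3, -0.3]
opening: 0.897
turn [-0.0009  0.0008 -0.1592] shift [-0.0334  0.0101 -0.0044]
```

```bash
python3 -m pendant '[[[0,0,-0.1],[-0.02,0.01,0],0.9],[[0,0,-0.159],[-0.033,0.0095,0],0.9],[[0,0,-0.159],[-0.033,0.0095,0],0.9],[[0,0,-0.159],[-0.033,0.0095,0],0.9],[[0,0,-0.159],[-0.033,0.0095,0],0.9]]'; python3 - <<'E'
from h import *
go([.5422,.0511,.120],TH)
E
```

```text
clock: 14.1
tool_pos: [0.544, 0.0486, 0.2008]
eef_rot: [0.993, -0.121, 0.0, -0.0]
contact_force: [0.6, 0.1, 0.1]
opening: 0.898
turn [-0.0003 -0.0009 -0.0116] shift [-0.0024 -0.002   0.0808]
```

```bash
python3 -m pendant '[[[0,0,-0.006],[-0.0015,-0.001,0.025],0.9],[[0,0,-0.006],[-0.0015,-0.001,0.05],0.9],[[0,0,-0.006],[-0.0015,-0.001,0.072],0.9],[[0,0,-0.006],[-0.0015,-0.001,0.081],0.9],[[0,0,-0.006],[-0.0015,-0.001,0.081],0.6],[[0,0,-0.006],[-0.0015,-0.001,0.081],0.4]]';python3 -m pendant '[[[0,0,0],[0,0,0],0.2],[[0,0,0],[0,0,0],0.1],[[0,0,0],[0,0,0],0.1],[[0,0,0],[0,0,0],0.1],[[0,0,0],[0,0,0],0.1]]' 35; python3 - <<'E'
from h import *
a=r.snapshot("side");cv2.imwrite("pics/p8.png",crop(a,250,150,80,65,9))
go([.5422,.0511,.120],TH)
# swing waypoints in tool axes at this moment, grasp point kept on the arc
H=np.array([.567,.1537]);st=r.get_state();R0=Ro.from_quat(st["eef_rot"]);p0=st["tool_pos"]
v=p0[:2]-H;print("radius",np.linalg.norm(v),"gate ang from -y locker",np.arctan2(v[1],v[0])-(TH-np.pi/2))
v=v/np.linalg.norm(v)*.105
for k in range(1,24):
    f=.07*k;c,s=np.cos(-f),np.sin(-f);w=np.array([c*v[0]-s*v[1],s*v[0]+c*v[1]])
    print(k,round(f,2),np.round(R0.inv().apply(np.r_[w-v,0]),4)[:2])
E
```

```text
clock: 14.7
tool_pos: [0.5427, 0.0496, 0.1203]
eef_rot: [0.993, -0.118, 0.001, -0.0]
contact_force: [0.4, -1.0, 0.9]
opening: 0.74
clock: 15.2
tool_pos: [0.542, 0.0494, 0.1199]
eef_rot: [0.993, -0.118, 0.0, -0.0]
contact_force: [-0.4, 0.4, 0.3]
opening: 0.292
turn [ 0.     -0.0002 -0.0051] shift [-0.0002 -0.0017 -0.0002]
radius 0.10724941429086188 gate ang from -y locker -0.0044016938296365105
1 0.07 [-0.0073 -0.0003]
2 0.14 [-0.0147 -0.001 ]
3 0.21 [-0.0219 -0.0023]
4 0.28 [-0.029  -0.0041]
5 0.35 [-0.036  -0.0063]
6 0.42 [-0.0428 -0.0091]
7 0.49 [-0.0494 -0.0123]
8 0.56 [-0.0558 -0.016 ]
9 0.63 [-0.0619 -0.0201]
10 0.7 [-0.0677 -0.0246]
11 0.77 [-0.0731 -0.0296]
12 0.84 [-0.0782 -0.0349]
13 0.91 [-0.0829 -0.0405]
14 0.98 [-0.0872 -0.0465]
15 1.05 [-0.0911 -0.0527]
16 1.12 [-0.0945 -0.0592]
17 1.19 [-0.0975 -0.0659]
18 1.26 [-0.1    -0.0728]
19 1.33 [-0.102  -0.0799]
20 1.4 [-0.1035 -0.0871]
21 1.47 [-0.1045 -0.0944]
22 1.54 [-0.105  -0.1017]
23 1.61 [-0.105 -0.109]
```

View pics/p8.png

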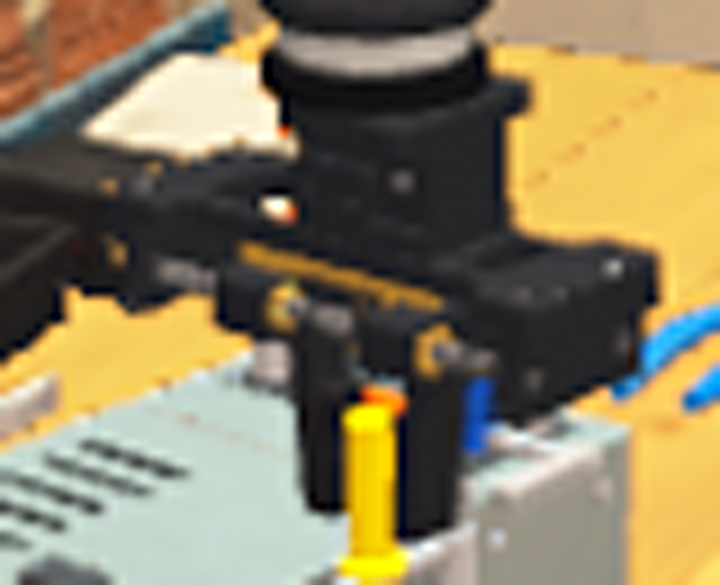

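The post is between the fingers, which were still closing at 0.29. I'll finish the grip.

```bash
python3 -m pendant '[[[0,0,0],[0,0,0],0.05],[[0,0,0],[0,0,0],0.05],[[0,0,0],[0,0,0],0.05],[[0,0,0],[0,0,0],0.05]]' 40
```

```text
clock: 15.65
tool_pos: [0.5422, 0.0494, 0.1198]
eef_rot: [0.993, -0.118, 0.0, 0.0]
contact_force: [1.1, -0.3, 0.4]
opening: 0.165
```

```bash
python3 -m pendant '[[[0,0,0.07],[-0.0073,-0.0003,0],0.05],[[0,0,0.14],[-0.0147,-0.001,0],0.05],[[0,0,0.21],[-0.0219,-0.0023,0],0.05],[[0,0,0.28],[-0.029,-0.004,0],0.05],[[0,0,0.35],[-0.036,-0.0063,0],0.05]]' && python3 - <<'E'
from h import *
H=np.array([.567,.1537]);st=r.get_state();v=st["tool_pos"][:2]-H;print(np.linalg.norm(v),np.arctan2(v[1],v[0])-(TH-np.pi/2), st["moment"],st["opening"])
E
```

```text
clock: 16.15
tool_pos: [0.5087, 0.0644, 0.1198]
eef_rot: [0.957, -0.29, 0.001, -0.0]
contact_force: [2.0, 0.9, -0.9]
opening: 0.16
0.10661206129699033 -0.3474888182565563 [ 0.11063381 -0.33734115  0.06690814] 0.1597101635435655
```

```bash
python3 -m pendant '[[[0,0,0.07],[-0.0073,-0.0003,0],0.05],[[0,0,0.14],[-0.0147,-0.001,0],0.05],[[0,0,0.21],[-0.0219,-0.0023,0],0.05],[[0,0,0.28],[-0.029,-0.004,0],0.05],[[0,0,0.35],[-0.036,-0.0063,0],0.05],[[0,0,0.42],[-0.0428,-0.0091,0],0.05],[[0,0,0.49],[-0.0494,-0.0123,0],0.05],[[0,0,0.56],[-0.0558,-0.016,0],0.05],[[0,0,0.63],[-0.0619,-0.0201,0],0.05]]' && python3 - <<'E'
from h import *
H=np.array([.567,.1537]);st=r.get_state();v=st["tool_pos"][:2]-H;print(np.linalg.norm(v),np.arctan2(v[1],v[0])-(TH-np.pi/2), st["moment"],st["opening"])
E
```

```text
clock: 17.05
tool_pos: [0.4684, 0.1156, 0.1198]
eef_rot: [0.82, -0.572, 0.0, -0.001]
contact_force: [1.9, -0.4, -1.1]
opening: 0.16
0.10569005663418152 -0.9707525609258887 [-0.20297999 -0.38174589  0.14161708] 0.1599464325893874
```

```bash
python3 -m pendant '[[[0,0,0.07],[-0.0073,-0.0003,0],0.05],[[0,0,0.14],[-0.0147,-0.001,0],0.05],[[0,0,0.21],[-0.0219,-0.0023,0],0.05],[[0,0,0.28],[-0.029,-0.004,0],0.05],[[0,0,0.35],[-0.036,-0.0063,0],0.05],[[0,0,0.42],[-0.0428,-0.0091,0],0.05],[[0,0,0.49],[-0.0494,-0.0123,0],0.05],[[0,0,0.56],[-0.0558,-0.016,0],0.05],[[0,0,0.6],[-0.0593,-0.0183,0],0.05],[[0,0,0.6],[-0.0593,-0.0183,0],0.05]]' && python3 -m pendant '[[[0,0,0],[0,0,0],0.05],[[0,0,0],[0,0,0],0.05],[[0,0,0],[0,0,0],0.05]]' && python3 - <<'E'
from h import *
H=np.array([.567,.1537]);st=r.get_state();v=st["tool_pos"][:2]-H;print(np.linalg.norm(v),np.arctan2(v[1],v[0])-(TH-np.pi/2), st["moment"],st["opening"])
a=r.snapshot("side");b=r.snapshot("top")
cv2.imwrite("pics/p9.png",np.hstack([crop(a,215,130,130,120,3),crop(b,215,155,130,120,3)]))
E
```

```text
clock: 18.05
tool_pos: [0.4643, 0.1774, 0.1197]
eef_rot: [-0.616, 0.788, -0.0, -0.0]
contact_force: [0.1, -1.4, 2.7]
opening: 0.162
clock: 18.35
tool_pos: [0.4642, 0.1767, 0.1197]
eef_rot: [-0.615, 0.788, 0.0, -0.0]
contact_force: [-1.6, -1.0, 3.7]
opening: 0.159
0.10535525955004023 4.723765530697362 [-0.18719253  0.22821647  0.27420521] 0.1588348510164937
```

View pics/p9.png

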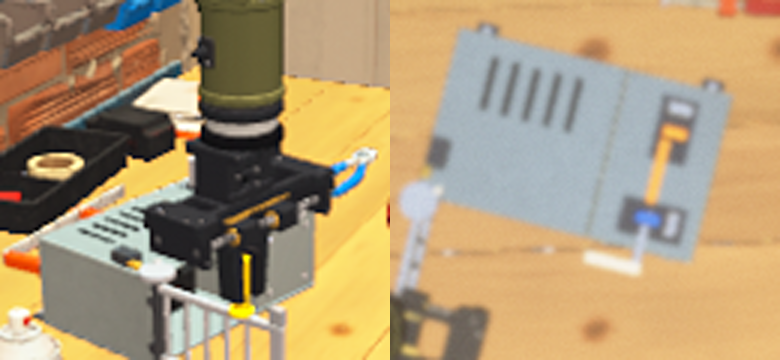

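The gate stands open at about 1.56 rad with the post in the jaws. Both catches look closed in the top view, with orange near (675,132) and blue near (647,217). Handing in.

```bash
python3 -c "
from plant import r
print(r.finish_job())
s=r.get_state();print(s['clock'],s['tool_pos'],s['contact_force'],s['opening'])"
```

```text
the job is handed in; nothing more can be done
None
the job is handed in; nothing more can be done
```

I squeezed the orange catch closed, then the blue one. I then took the gate by its yellow post, swung it past the click-stop, and handed in while still holding it open. The clock stood at about 18.4 s of the 64 s allowed.

**Last checks before hand-in**
- **Gate:** it stood at about 1.56 rad, worked out from the tool position. The grip was set to 40 N, and the jaws read 0.16, about right for the 16 mm post. Contact forces read after each move stayed below about 8 N.
- **Orange catch:** the jaws closed to about 31 mm (32 mm expected). In the top view the tab had moved 10 mm and stood about 22–23 mm from its lug, centre to centre (22 mm closed). It probably started about 1 mm in.
- **Blue catch:** it had moved about 12 mm in both views. In the last top picture both catches still looked closed.
- **Bystanders:** the arm did not go near the battery pack or the other things on the bench. I did not measure their positions again.

**Disagreements**
- **Blue jaw reading:** the jaws stopped at 37 mm rather than 32 mm, and a second squeeze gave the same. The before/after pictures show the blue tab wider along the grip direction than the description says, which accounts for the difference.
- **Catch spacing:** I measured about 90 mm between the two catches along the locker, against the 85 mm given. It did not affect the grips.

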